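# Shift the ring roller into the yellow gear and start it

## Robot

A 6-joint arm with a two-finger parallel gripper is mounted at the origin on a cart in front of the work surface, level with it; the furniture and walls round the work are solid. World frame = base frame: x ahead of the robot, y to its left, z up, the work surface at z = 0. Lengths are in m, angles in rad, forces in N, time in s.
With the tool pointing down it reaches from about 0.225 to 0.725 m from the base axis. Payload 3.1 kg.
Tool frame: the origin (TCP) lies on the centre line of the jaws, within the pads' length; the fingertips stand 25 mm ahead of it and the grasp point (between the pads) lies 6 mm ahead of it (arm.tips_ahead is the distance from the TCP to the fingertips, in m); z points along the fingers, y is the direction in which the jaws open and shut (so a half turn about z gives the same grasp; the last joint's range is limited). The gripper opens to 85 mm and grips with 20 to 120 N. Pads are 22 mm wide; open, the fingers measure 114 mm over their backs; the gripper's body (76 mm by 85 mm) begins 54 mm behind the grasp point. The pads swing forward as they close: fully open they stand 13 mm farther back than shut.
Start: joints at [-1.303, 0.048, 0.099, 1.622, 0, 1.443], TCP at [0.202, -0.484, 0.222] pointing down, gripper open.
Joint ranges: [-2.91, 2.91], [-0.99, 1.94], [-1.21, 1.42], [-2.12, 2.29], [-1.49, 1.47], [-3.14, 3.14]. Speed limits (rad/s): [2.79, 2.79, 3.14, 3.14, 3.14, 3.14].

## Interface

Orientations are given as a 3x3 rotation matrix whose columns are the frame's x, y, z axes.
In Python, from cell import monitor, get_image, camera_model, ticket, arm gives the robot as it stands.
- The arm moves only by the tool drive_tool, never from a script. Its argument "rows" is a list of rows, each an object with "slide": the shift along the tool's x, y, z in cm, a list of three; "angular": the turn, a rotation vector about the tool's x, y, z in degrees, a list of three; "fingers": the closure in counts, from 0 (fully open) to 255 (shut). A call has 1 to 8 rows; each row is the pose to reach, as a shift and turn from the pose commanded when the call began, along the tool's axes at that moment; what a row does not reach only later rows make up. A row lasts 1/8 s, in which the tool goes at most 62.5 mm and 10.7 degrees, less where a joint would pass 70% of its speed; a pose out of reach is approached as far as the arm can. A call with a gripper value outside its range is refused whole. The fingers move at their own pace and stop on an object; the grip force is fixed at half the most. Time passes only in rows, so rows that repeat a pose let the fingers close. It gives the time, the measured TCP pose, the force and the opening at its end, in the units of the state.
- monitor.read_state(): the state, without advancing time (a new reading comes with each control period).
- get_image(name): name is "scene" or "top"; returns the picture (480x640x3 uint8, red, green, blue); there is no depth.
- camera_model(name): a dict with "fx", "fy", "cx", "cy" (pixels), "view" (4x4, takes a point from world to camera coordinates). Camera axes: x right, y down, z forward; pixel columns grow to the right and rows downward; lengths in m; the calibration is good to about 2 mm. A picture is of the moment at which its call begins. camera_model takes no time and is no camera call.
- ticket.job_done(): hands the job in, once; it reports no verdict.
The state is a dict: "t": time; "joints": joint angles; "dq": joint speeds; "joint_efforts": joint torques, N m; "ee_pos": TCP position; "tool_rot": TCP orientation; "ft_force": force on the tool from outside, world axes, zero at the start; "moment": the same for the moment, N m; "finger_gap": opening from 0.0 (shut) to 1.0 (fully open).
Only numpy, scipy, OpenCV 4.12 (cv2) and the standard library are available. Lean on these libraries where they do the work, as an engineer would, in place of code of your own. Each camera call takes 0.05 s, during which the arm holds its last target. There are 200 camera calls.

## Task

Put the ring roller in gear and start it: push the black-knobbed gear lever through its H-shaped gate into the slot with the yellow mark, fully home, and then press the green start button all the way in and let it go. Only push the lever with the fingers, never take its knob or stem between them; do not press start before the lever is home. Keep off the red stop button, do not lift or shift any of the loose things, and leave the lever home in its slot.

Things in the scene. Friction and masses are not known exactly. Their poses are not given: they have to be found in the camera images.
- roller: Bench ring roller, fixed: bed 270 mm (its x) by 420 mm (y); origin mid-underside, x to its back (away from the robot), y left, z up. Place and yaw vary. Left front: gear case 98 mm high with gate plate and lever; right front: control station 128 mm high with buttons; right back: steel rolls and strip ring, to 138 mm; left back: motor, to 140 mm.
- gate_centre (a point): Centre of the H, on top of the gate plate, 106 mm above the table; roller's axes. Two 15 mm slots run along x, centred 14 mm left and right of here, joined at their middles by an 18 mm cross slot along y (neutral). Two teeth with rounded corners part left from right: the lever changes sides only in neutral, its stem within 4 mm of the cross slot's middle (9 mm at the knob).
- lever_x (a joint): Gear lever's front-to-back swing, rad: 0 = neutral, upright; positive = away from the robot (roller's +x); ends at -0.322 and +0.322. Pivot 76 mm below the gate centre. Stiff, no spring: it stays where it is left and takes about 2 N at the knob. It starts anywhere along the left-hand slot, neutral included.
- lever_y (a joint): Gear lever, sideways swing, rad: positive = knob to the right (roller's -y). About -0.19 in the left-hand slot, about +0.19 in the right-hand slot, ends at -0.225 and +0.225. Just as stiff, stays where it is left.
- knob (a point): Centre of the lever's black ball knob, 38 mm in diameter, 162 mm from the pivot: 192 mm above the table when upright, about 180 mm at a slot's end. At the knob, a slot's end is 51 mm (along the roller's x) from neutral and the left and right slots lie 63 mm apart.
- stem_at_gate (a point): Point on the axis of the lever's stem (steel, 10 mm in diameter) 72 mm from the pivot, at the height of the gate plate: where the stem is in the H. It moves 24 mm from neutral to either end of a slot.
- yellow_mark: Yellow round index button, 20 mm across, 3 mm high, set in the gate plate beyond the front or back end (this varies) of the right-hand slot, on its centre line; origin mid-underside. It lies 43.5 mm from the neutral line: 19.5 mm beyond the stem's centre when the lever is fully home.
- blue_mark: Blue round index button, the same, at the other end of the right-hand slot. (White and black ones mark the back and front ends of the left-hand slot.)
- start_button_top (a point): Centre of the top face of the green start button, 28 mm across, about 150 mm above the table, facing up.
- start_button (a joint): Travel of the start button, m: 0 out, 0.006 fully in. It springs back; 5 N holds it fully in.
- stop_button_top (a point): Centre of the top face of the red stop button, 34 mm across, facing up, 61 mm to the right of the green one.
- stop_button (a joint): Travel of the stop button, m: 0 out, 0.006 fully in.
- hex_keys: Bystander, to be left alone: hex keys in a red plastic holder, 40x88x12 mm, lying on the gear case behind the gate.
- parts_tray: Bystander, to be left alone: white plastic tray with offcuts, 85x133x31 mm.
- hold_weight: Bystander, to be left alone: cast iron weight with a loop, 35x55x71 mm.
- tape_roll: Bystander, to be left alone: roll of yellow tape, 91 mm across, 24 mm high.
- marker_black: Bystander, to be left alone: black marker pen, 135 mm long.
- magnet_square_1: Bystander, to be left alone: orange triangular magnet, 62x63x19 mm.
- try_square: Bystander, to be left alone: engineer's square, 80x107x18 mm.

How it is judged:
By the outcome, as a careful person would: the job done as asked, in the order asked, and still so for the second after the job is handed in, with the robot touching nothing.
It also fails if it takes over 51 s, if anything falls off the work surface, if the arm or the gripper's body presses on something with over 40 N, if the wrist force passes 120 N, or if a joint passes its speed limit or range.

## Working session

There is one attempt and no reset: what is moved stays moved. The work goes in short steps, Python scripts to look and compute and a tool call to move; the robot and the scene stay as the last step left them, time stands still between calls to the robot, and variables do not carry over. Pictures are saved under pics/ and viewed, about 8 in all and at most 12, crops included, and the job is handed in when it is done.

Besides the shell and the picture viewer there is one more tool, called after ">>>" as name(argument=value, ...), one argument or row to a line, values as JSON. drive_tool: Moves the arm, as the interface text tells. Its arguments: {"type":"object","properties":{"rows":{"type":"array","items":{"type":"object","properties":{"slide":{"type":"array","items":{"type":"number"}},"angular":{"type":"array","items":{"type":"number"}},"fingers":{"type":"number"}}}}},"required":["rows"]}

```bash
mkdir -p pics; ls
python3 - <<'E'
from cell import *
import cv2,numpy as np
for n in("scene","top"):
    cv2.imwrite(f"pics/{n}0.png",get_image(n)[:,:,::-1]); m=camera_model(n); print(n,m["fx"],m["fy"],m["cx"],m["cy"]);print(np.round(m["view"],4).tolist())
s=monitor.read_state();print(s)
E
```

```text
pics
scene 486.05377146466844 486.05377146466844 318.02160102447186 237.0806145184935
[[-0.5904, -0.807, 0.017, 0.3], [-0.442, 0.3056, -0.8434, 0.3433], [0.6754, -0.5054, -0.5371, 1.3954], [0.0, 0.0, 0.0, 1.0]]
top 591.0954482412762 591.0954482412762 317.48381269551214 238.41503648301568
[[-0.0159, -0.9998, 0.007, -0.0117], [-0.996, 0.0152, -0.0875, 0.5362], [0.0874, -0.0084, -0.9961, 1.9223], [0.0, 0.0, 0.0, 1.0]]
{'t': 0.1, 'joints': array([-1.30281318e+00,  4.86422467e-02,  9.77479888e-02,  1.62202217e+00,
        9.74483787e-06,  1.44298205e+00]), 'dq': array([ 1.59618429e-04, -4.99856371e-04,  4.14878248e-03,  1.27359393e-03,
       -2.48707669e-05, -1.05346295e-04]), 'joint_efforts': array([ 2.76788167e-03, -3.39850724e+01,  3.20935571e+01,  1.58013421e-02,
       -1.03829693e-04, -8.10768967e-06]), 'ee_pos': array([ 0.20223944, -0.48385177,  0.2204489 ]), 'tool_rot': array([[ 9.22689497e-01,  3.85543495e-01, -5.51977662e-04],
       [ 3.85543789e-01, -9.22687269e-01,  2.04700560e-03],
       [ 2.79906931e-04, -2.10156212e-03, -9.99997753e-01]]), 'ft_force': array([0.81549723, 0.68875534, 0.21246035]), 'moment': array([ 0.05233646, -0.07601342, -0.0026348 ]), 'finger_gap': 0.997552084043864}
```

View pics/scene0.png

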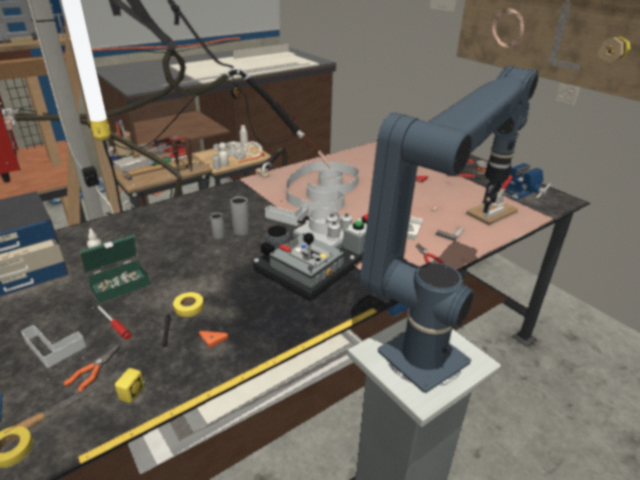

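View pics/top0.png

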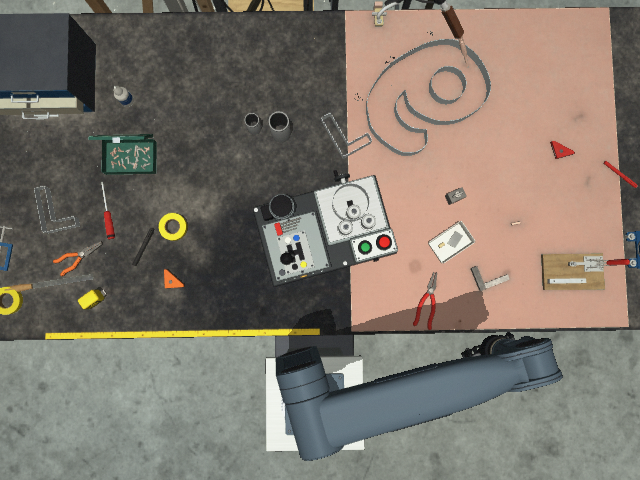

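The scene view shows the roller at about (320,245), and the arm is clear of it. In the top view the gear case is near (295,245), green is at (365,247), red at (384,242), and a yellow mark near (303,265). I'll enlarge both.

Run:
```python
import cv2
a=cv2.imread("pics/top0.png")[195:290,250:405];cv2.imwrite("pics/topc.png",cv2.resize(a,None,fx=5,fy=5,interpolation=cv2.INTER_CUBIC))
a=cv2.imread("pics/scene0.png")[200:300,250:380];cv2.imwrite("pics/scenec.png",cv2.resize(a,None,fx=6,fy=6,interpolation=cv2.INTER_CUBIC))
```

```text
(no output)
```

View pics/topc.png

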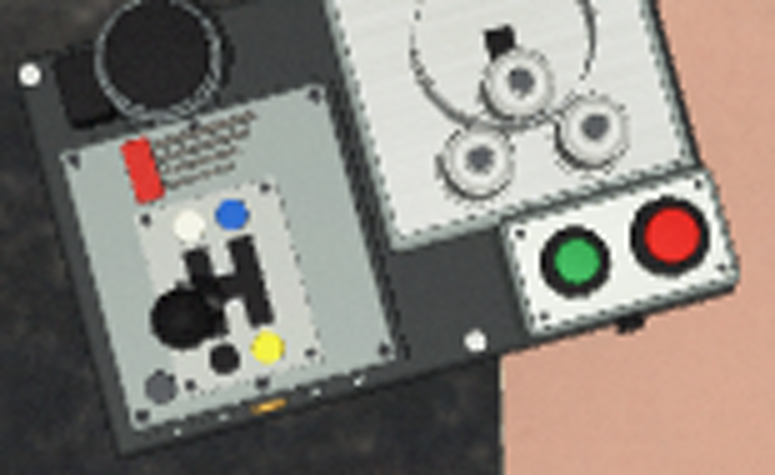

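View pics/scenec.png

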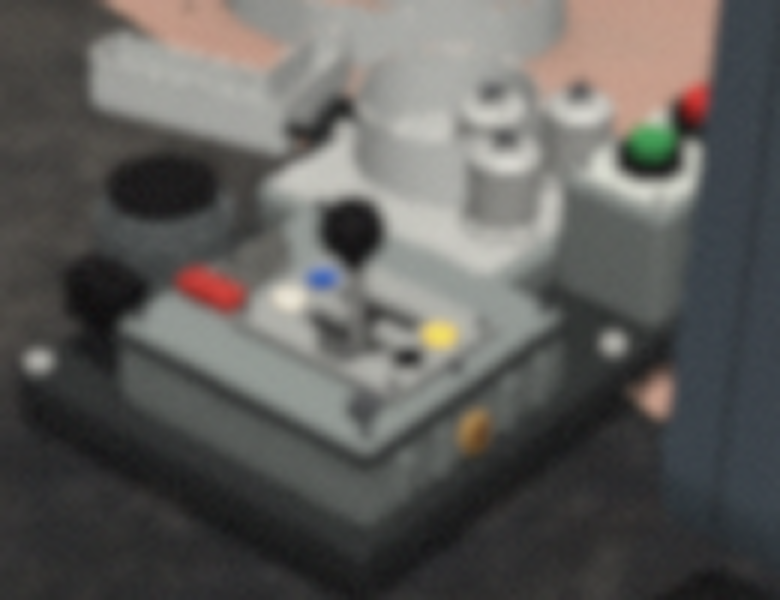

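In the top crop, the yellow mark is at the front right (268,348), blue at (232,214), white at (190,226) and black at (225,359). The knob is at (184,317), green at (575,261) and red at (672,236). The scene crop shows the knob at (352,232), green at (650,143), yellow at (439,334) and blue at (321,279). Next I fit the poses.

```bash
cat > h.py <<'E'
import numpy as np
from cell import camera_model
from scipy.optimize import least_squares
def off(n):return {"top":(250,195,5),"scene":(250,200,6)}[n]
def full(n,c):
    a,b,f=off(n);return np.array([(c[0]+.5)/f-.5+a,(c[1]+.5)/f-.5+b])
def proj(n,P):
    m=camera_model(n);p=m["view"][:3,:3]@P+m["view"][:3,3];return np.array([m["fx"]*p[0]/p[2]+m["cx"],m["fy"]*p[1]/p[2]+m["cy"]])
def ray(n,px,z):
    m=camera_model(n);R=m["view"][:3,:3];t=m["view"][:3,3];o=-R.T@t
    d=R.T@np.array([(px[0]-m["cx"])/m["fx"],(px[1]-m["cy"])/m["fy"],1]);return o+d*(z-o[2])/d[2]
E
python3 - <<'E'
from h import *
C={"y":(268,348),"b":(232,214),"w":(190,226),"k":(225,359),"g":(575,261),"r":(672,236)}
L={"y":(-.0435,-.014),"b":(.0435,-.014),"w":(.0435,.014),"k":(-.0435,.014)}
W={k:ray("top",full("top",C[k]),.109 if k in L else .150) for k in C}
for k in W:print(k,W[k].round(4))
S={"y":(439,333),"b":(321,278)}
def pose(p):
    c,s=np.cos(p[2]),np.sin(p[2]);return np.array([[c,-s,0],[s,c,0],[0,0,1]])
def f(p,sc=True):
    R=pose(p);r=[]
    for k in L:
        P=np.array([p[0],p[1],0])+R@np.array([*L[k],.109]);r+=list(proj("top",P)-full("top",C[k]))
        if sc and k in S:r+=list((proj("scene",P)-full("scene",S[k]))*.7)
    return r
for sc in(False,True):
    q=least_squares(f,[.45,.05,.2],args=(sc,));p=q.x;print("gate",p.round(4),np.degrees(p[2]),q.fun.round(2))
R=pose(p)
def knob(a):  # a=(lx,ly): gimbal approx
    v=np.array([np.sin(a[0])*np.cos(a[1]),-np.sin(a[1]),np.cos(a[0])*np.cos(a[1])])
    return np.array([p[0],p[1],.030])+R@(v*.162)
q=least_squares(lambda a:np.r_[proj("top",knob(a))-full("top",(184,317)),(proj("scene",knob(a))-full("scene",(352,232)))*.7],[0,-.19])
print("lever",q.x,q.fun.round(2),knob(q.x))
for a in[(0,-.19),(0,.19),(-.322,.19)]:print(a,knob(a).round(4))
for k in"gr":print(k,"local",(R.T@(W[k]-[p[0],p[1],0])).round(4))
print("green by scene",ray("scene",full("scene",(650,141)),.150))
print("axes x",R[:,0],"y",R[:,1])
E
```

```text
y [0.448  0.0267 0.109 ]
b [0.5327 0.0482 0.109 ]
w [0.5255 0.0747 0.109 ]
k [0.4415 0.0537 0.109 ]
g [ 0.4967 -0.1635  0.15  ]
r [ 0.5113 -0.2236  0.15  ]
gate [0.4869 0.0508 0.2469] 14.145480626719078 [ 0.02 -0.05  0.1   0.04 -0.11 -0.06 -0.01  0.07]
gate [0.487  0.0508 0.2485] 14.237411802117698 [ 0.05 -0.09  0.    0.24  0.08  0.02  0.04  0.05 -0.12 -0.07  0.02  0.04]
lever [-0.1040276  -0.18584377] [-0.06  0.09 -0.01 -0.23] [0.46361291 0.07573713 0.18834978]
(0, -0.19) [0.4795 0.0804 0.1891]
(0, 0.19) [0.4945 0.0211 0.1891]
(-0.322, 0.19) [0.4457 0.0088 0.1809]
g local [-0.0433 -0.2101  0.15  ]
r local [-0.044  -0.2719  0.15  ]
green by scene [ 0.49203983 -0.16080581  0.15      ]
axes x [0.96928497 0.24594034 0.        ] y [-0.24594034  0.96928497  0.        ]
```

```bash
cat >> h.py <<'E'
from cell import monitor
from scipy.spatial.transform import Rotation as Ro
G=np.array([.487,.0508,0]);YAW=.2485
RR=Ro.from_euler("z",YAW).as_matrix()
T=RR@np.array([[0,1,0],[1,0,0],[0,0,-1.]])  # tool x=left, y=back, z=down
def loc(P):return RR.T@(np.asarray(P)-G)
def wor(l):return G+RR@np.asarray(l)
def go(l):  # slide cm / turn deg from measured pose to roller-local TCP target
    s=monitor.read_state();A=s["tool_rot"]
    print("t",round(s["t"],2),"loc mm",(1e3*loc(s["ee_pos"])).round(1),"F loc",(RR.T@s["ft_force"]).round(1),"gap",round(s["finger_gap"],3),"tilt",(Ro.from_matrix(A.T@T).as_rotvec(degrees=True)).round(2))
    print("slide",(100*A.T@(wor(l)-s["ee_pos"])).round(2))
E
python3 -c "
from h import *
go([-.082,.030,.27]);go([-.2,-.2,.27])"
```

```text
t 0.1 loc mm [-407.5 -448.2  220.4] F loc [1.  0.5 0.2] gap 0.998 tilt [ -0.09  -0.1  -81.56]
slide [ 39.22 -42.53  -4.85]
t 0.1 loc mm [-407.5 -448.2  220.4] F loc [1.  0.5 0.2] gap 0.998 tilt [ -0.09  -0.1  -81.56]
slide [ 24.17 -21.52  -4.9 ]
```

>>> drive_tool(
  rows=[
    {"slide": [0, 0, -4.8], "angular": [0, 0, 0], "fingers": 255},
    {"slide": [39.2, -42.5, -4.8], "angular": [0, 0, -81.5], "fingers": 255},
    {"slide": [39.2, -42.5, -4.8], "angular": [0, 0, -81.5], "fingers": 255},
    {"slide": [39.2, -42.5, -4.8], "angular": [0, 0, -81.5], "fingers": 255},
    {"slide": [39.2, -42.5, -4.8], "angular": [0, 0, -81.5], "fingers": 255},
    {"slide": [39.2, -42.5, -4.8], "angular": [0, 0, -81.5], "fingers": 255},
    {"slide": [39.2, -42.5, -4.8], "angular": [0, 0, -81.5], "fingers": 255},
    {"slide": [39.2, -42.5, -4.8], "angular": [0, 0, -81.5], "fingers": 255},
  ],
)

```text
t: 1.1
ee_pos: [0.3523, -0.0714, 0.2692]
tool_rot: [[-0.143, 0.99, 0.0], [0.99, 0.143, -0.0], [-0.0, 0.0, -1.0]]
ft_force: [0.9, -0.8, 0.2]
finger_gap: -0.001
```

```bash
python3 -c "
from h import *
go([-.082,.030,.27])"
```

```text
t 1.1 loc mm [-160.6  -85.3  269.2] F loc [ 0.7 -1.   0.2] gap -0.001 tilt [ 0.02  0.01 -6.04]
slide [12.3   6.61 -0.08]
```

>>> drive_tool(
  rows=[
    {"slide": [12.3, 6.6, 0], "angular": [0, 0, -6.0], "fingers": 255},
    {"slide": [12.3, 6.6, 0], "angular": [0, 0, -6.0], "fingers": 255},
    {"slide": [12.3, 6.6, 0], "angular": [0, 0, -6.0], "fingers": 255},
    {"slide": [12.3, 6.6, 0], "angular": [0, 0, -6.0], "fingers": 255},
  ],
)

```text
t: 1.6
ee_pos: [0.4003, 0.0579, 0.269]
tool_rot: [[-0.242, 0.97, -0.002], [0.97, 0.242, -0.001], [-0.0, -0.002, -1.0]]
ft_force: [0.3, 0.4, 0.2]
finger_gap: -0.001
```

```bash
python3 -c "
from h import *
go([-.082,.030,.19])"
```

```text
t 1.6 loc mm [-82.3  28.2 269. ] F loc [0.4 0.3 0.2] gap -0.001 tilt [-0.1   0.02 -0.23]
slide [0.18 0.04 7.9 ]
```

>>> drive_tool(
  rows=[
    {"slide": [0.1, 0, 4], "angular": [0, 0, 0], "fingers": 255},
    {"slide": [0.1, 0, 7.9], "angular": [0, 0, 0], "fingers": 255},
    {"slide": [0.1, 1, 7.9], "angular": [0, 0, 0], "fingers": 255},
    {"slide": [0.1, 2, 7.9], "angular": [0, 0, 0], "fingers": 255},
    {"slide": [0.1, 2, 7.9], "angular": [0, 0, 0], "fingers": 255},
    {"slide": [0.1, 2, 7.9], "angular": [0, 0, 0], "fingers": 255},
  ],
)

```text
t: 2.35
ee_pos: [0.4213, 0.0632, 0.1927]
tool_rot: [[-0.24, 0.971, 0.004], [0.971, 0.24, -0.0], [-0.001, 0.003, -1.0]]
ft_force: [0.6, 0.4, -0.2]
finger_gap: 0.001
```

Run:
```python
from h import *
from cell import get_image
import cv2
go([-.040,.030,.19])
a=get_image("scene")[:,:,::-1][180:280,260:390];cv2.imwrite("pics/s1.png",cv2.resize(a,None,fx=6,fy=6,interpolation=cv2.INTER_CUBIC))
```

```text
t 2.35 loc mm [-60.7  28.1 192.7] F loc [ 0.7  0.3 -0.2] gap 0.001 tilt [ 0.19  0.06 -0.37]
slide [0.2  2.06 0.28]
```

View pics/s1.png

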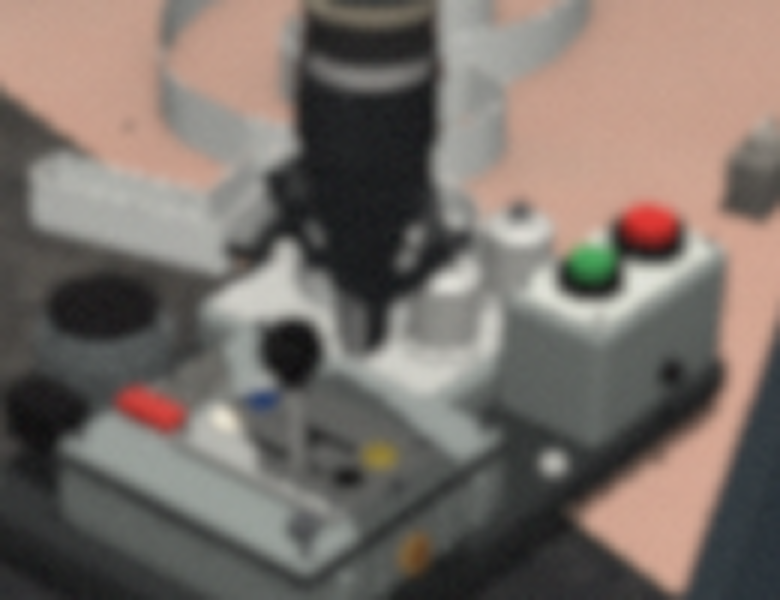

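The picture shows the shut fingers at (365,320), in front of the knob at (292,350), with a gap between them. The lever has not moved.

>>> drive_tool(
  rows=[
    {"slide": [0.2, 1, 0.3], "angular": [0, 0, 0], "fingers": 255},
    {"slide": [0.2, 1.4, 0.3], "angular": [0, 0, 0], "fingers": 255},
    {"slide": [0.2, 1.7, 0.3], "angular": [0, 0, 0], "fingers": 255},
    {"slide": [0.2, 2, 0.3], "angular": [0, 0, 0], "fingers": 255},
    {"slide": [0.2, 2.1, 0.3], "angular": [0, 0, 0], "fingers": 255},
    {"slide": [0.2, 2.1, 0.3], "angular": [0, 0, 0], "fingers": 255},
  ],
)

```text
t: 3.15
ee_pos: [0.4397, 0.0703, 0.1875]
tool_rot: [[-0.24, 0.971, -0.0], [0.971, 0.24, -0.0], [0.0, -0.0, -1.0]]
ft_force: [0.1, 0.1, -0.7]
finger_gap: -0.002
```

```bash
cat > knob.py <<'E'
from h import *
from cell import get_image
import cv2,sys
def kn(a):
    v=np.array([np.sin(a[0])*np.cos(a[1]),-np.sin(a[1]),np.cos(a[0])*np.cos(a[1])]);return wor([0,0,.030]+v*.162)
if __name__=="__main__":
    go([-.0335,.030,.19])
    for n,(x,y,w,h) in {"scene":(270,200,66,100),"top":(265,215,66,60)}.items():
        a=get_image(n)[:,:,::-1][y:y+h,x:x+w];a=cv2.resize(a,None,fx=6,fy=6,interpolation=cv2.INTER_CUBIC)
        a=cv2.copyMakeBorder(a,0,600-a.shape[0],0,0,cv2.BORDER_CONSTANT)
        P=a if n=="scene" else np.hstack([P,a])
    cv2.imwrite(f"pics/{sys.argv[1]}.png",P)
E
python3 knob.py k1
```

```text
t 3.15 loc mm [-41.1  30.5 187.5] F loc [ 0.1  0.1 -0.7] gap -0.002 tilt [-0.01 -0.   -0.36]
slide [-0.05  0.76 -0.25]
```

View pics/k1.png

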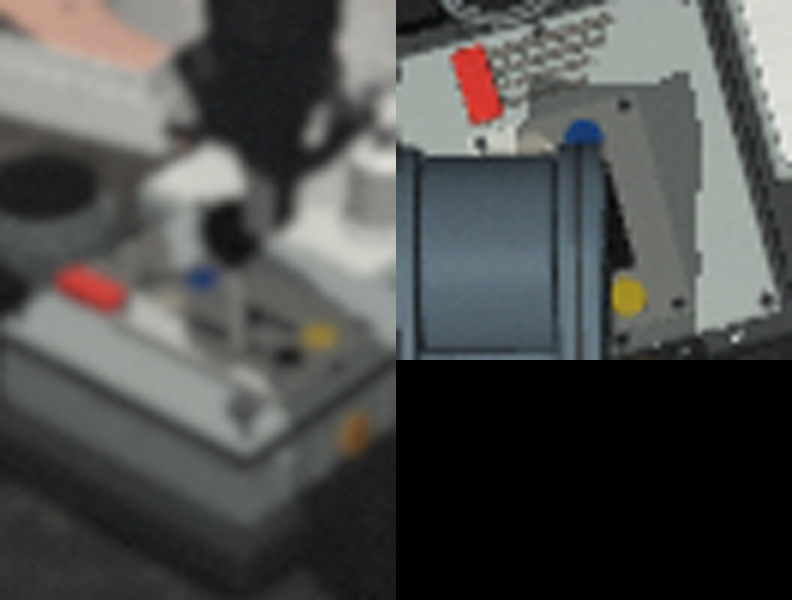

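The scene half shows the knob at about (232,235) with the finger at its right edge. The wrist hides the lever in the top half. I compare that with the predicted knob pixels for several lever angles.

Run:
```python
from knob import *
f=lambda p:((p-[270,200]+.5)*6-.5).round(0)
for lx in(-.15,-.104,-.05,0,.05):print(lx,f(proj("scene",kn((lx,-.187)))), (1e3*loc(kn((lx,-.187)))).round(1))
s=monitor.read_state();A=s["tool_rot"]
for d in((0,0,.025),(0,.0145,.025),(0,.0145,.0)):print(d,f(proj("scene",s["ee_pos"]+A@np.array(d))))
im=cv2.imread("pics/k1.png")[:360,:396];g=im.max(2)
for r in(225,235,245):print(r,g[r,190:290:4])
```

```text
-0.15 [242. 237.] [-23.8  30.1 187.4]
-0.104 [232. 230.] [-16.5  30.1 188.3]
-0.05 [220. 224.] [ -8.   30.1 189. ]
0 [208. 218.] [ -0.   30.1 189.2]
0.05 [197. 213.] [  8.   30.1 189. ]
(0, 0, 0.025) [266. 287.]
(0, 0.0145, 0.025) [245. 277.]
(0, 0.0145, 0.0) [246. 238.]
225 [145 129 105  72  46  28  21  21  21  23  25  26  34  47  61  75  81  87
  90  89  85  80  79  91 117]
235 [145 129 106  75  49  30  23  23  23  25  25  22  23  31  38  48  57  71
  88 101 112 123 134 147 165]
245 [153 142 124  97  73  46  26  21  20  21  18  18  20  20  21  29  39  58
  85 107 129 145 152 160 167]
```

Run:
```python
from knob import *
from cell import arm
print([x for x in dir(arm) if x[0]!="_"],arm.tips_ahead)
A=T
for z in(0,.0125,.025):print(z,(proj("scene",np.array([.4213,.0632,.1927])+A@np.array([0,0,z]))-[260,180])*6)
a=get_image("scene")[:,:,::-1][205:265,280:340];cv2.imwrite("pics/k2.png",cv2.resize(a,None,fx=10,fy=10,interpolation=cv2.INTER_CUBIC))
```

```text
['Unreachable', 'tips_ahead'] 0.025
0 [354.91599421 368.793133  ]
0.0125 [354.48697337 388.49892978]
0.025 [354.06165003 408.03489261]
```

View pics/k2.png

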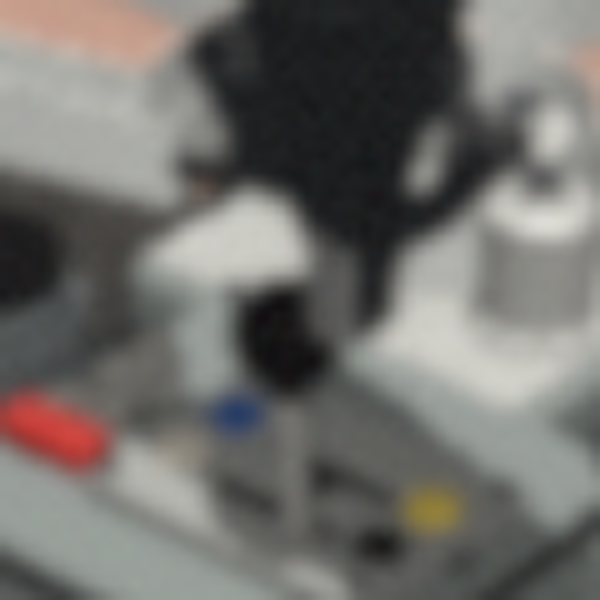

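Run:
```python
from h import *
A=np.array([[.9227,.3855,0],[.3855,-.9227,0],[0,0,-1]]);p=np.array([.2022,-.4839,.2204])
for d in((0,0,0),(0,0,.025),(0,.05,.012),(0,-.05,.012),(0,0,-.048)):
  print(d,proj("scene",p+A@np.array(d)).round(1),proj("top",p+A@np.array(d)).round(1))
```

```text
(0, 0, 0) [486.5 213.7] [478.7 344. ]
(0, 0, 0.025) [485.1 220. ] [476.4 343.3]
(0, 0.05, 0.012) [489.6 210.7] [493.  336.8]
(0, -0.05, 0.012) [481.9 223. ] [462.2 350.6]
(0, 0, -0.048) [489.4 201.3] [483.4 345.6]
```

Run:
```python
import cv2,numpy as np
a=cv2.imread("pics/scene0.png")[150:230,440:550];b=cv2.resize(a,None,fx=6,fy=6,interpolation=cv2.INTER_CUBIC)
cv2.imwrite("pics/i0.png",b)
```

```text
(no output)
```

View pics/i0.png

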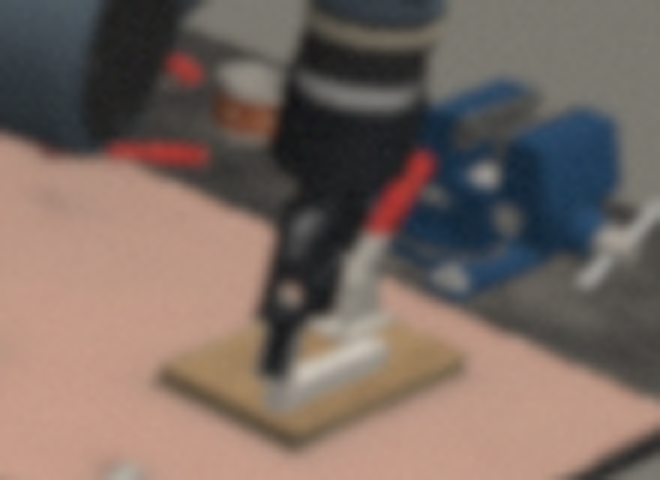

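The initial-pose crop shows the open finger ending near (275,375–395), higher than I projected. In s1 and k2 the shut tips also look about 25 mm higher than the stated 25 mm ahead. I'll use TCP z = 0.170, which puts the tip below the knob's equator and clear of the plate either way.

>>> drive_tool(
  rows=[
    {"slide": [0, -0.6, 0], "angular": [0, 0, 0.3], "fingers": 255},
    {"slide": [0, -0.6, 1.7], "angular": [0, 0, 0], "fingers": 255},
    {"slide": [0, 0, 1.7], "angular": [0, 0, 0], "fingers": 255},
    {"slide": [0, 0.5, 1.7], "angular": [0, 0, 0], "fingers": 255},
    {"slide": [0, 0.9, 1.7], "angular": [0, 0, 0], "fingers": 255},
    {"slide": [0, 0.9, 1.7], "angular": [0, 0, 0], "fingers": 255},
  ],
)

```text
t: 4.05
ee_pos: [0.4489, 0.0726, 0.1705]
tool_rot: [[-0.24, 0.971, 0.0], [0.971, 0.24, 0.0], [0.0, 0.0, -1.0]]
ft_force: [-0.9, 0.3, 0.1]
finger_gap: -0.003
```

```bash
cat > edge.py <<'E'
from knob import *
a=get_image("scene");g=cv2.resize(a[200:300,270:336].max(2),None,fx=6,fy=6,interpolation=cv2.INTER_CUBIC)
go([-.0268,.030,.17])
for r in range(195,250,8):print(r,g[r,150:300:6])
E
python3 edge.py
```

```text
t 4.1 loc mm [-31.6  30.5 170.6] F loc [-0.7  0.7 -0.4] gap -0.0 tilt [ 0.02 -0.   -0.35]
slide [-0.05  0.48  0.06]
195 [140 152 159 164 163 147 115  75  47  35  35  33  32  39  51  57  51  42
  39  34  31  34  47  71  98]
203 [115 126 134 136 125  98  62  35  20  17  17  17  26  45  64  73  74  67
  55  40  33  48  85 128 157]
211 [100 105 112 111  95  65  34  23  22  24  24  20  27  47  67  80  86  83
  68  47  37  61 115 164 190]
219 [ 91  97 105 109  95  63  31  21  20  21  22  21  30  48  68  79  86  88
  72  47  34  65 124 176 200]
227 [ 89  99 114 128 119  86  46  24  23  22  23  23  27  45  67  82  88  87
  72  47  35  65 124 175 200]
235 [ 99 104 117 136 135 111  75  42  24  22  22  20  28  49  69  79  85  87
  73  49  41  69 123 171 196]
243 [105 103 108 126 141 136 109  76  45  27  20  20  32  53  70  78  85  86
  74  60  66  96 133 163 180]
```

>>> drive_tool(
  rows=[
    {"slide": [0, 0.3, 0], "angular": [0, 0, 0], "fingers": 255},
    {"slide": [0, 0.5, 0], "angular": [0, 0, 0], "fingers": 255},
    {"slide": [0, 0.5, 0], "angular": [0, 0, 0], "fingers": 255},
    {"slide": [0, 0.5, 0], "angular": [0, 0, 0], "fingers": 255},
  ],
)

```text
t: 4.6
ee_pos: [0.4535, 0.0737, 0.1708]
tool_rot: [[-0.24, 0.971, 0.001], [0.971, 0.24, 0.0], [-0.0, 0.001, -1.0]]
ft_force: [-1.2, 0.4, 1.4]
finger_gap: 0.001
```

```bash
python3 edge.py
```

```text
t 4.65 loc mm [-26.9  30.4 170.7] F loc [-0.5 -0.5  1.2] gap -0.001 tilt [ 0.04  0.   -0.36]
slide [-0.04  0.01  0.07]
195 [138 151 155 146 122  87  53  30  22  23  24  26  42  60  71  69  57  44
  32  32  42  65  96 123 145]
203 [117 125 125 109  78  45  26  20  20  17  20  29  47  66  78  84  78  59
  38  35  61 108 152 175 184]
211 [101 103  99  81  52  25  18  22  24  21  22  33  51  67  79  90  86  66
  43  38  72 129 176 197 200]
219 [ 91  93  89  77  52  30  20  19  23  25  24  32  52  73  83  87  87  69
  42  38  72 129 176 198 203]
227 [ 89  96 104 103  79  46  24  20  21  20  20  32  54  72  82  90  87  68
  43  39  74 130 177 199 205]
235 [ 99 104 112 118 107  80  51  33  23  20  22  32  53  71  83  91  88  68
  48  51  83 131 171 192 200]
243 [104 103 106 120 128 117  91  60  34  22  21  33  53  70  81  89  90  78
  68  83 114 142 162 174 183]
```

The knob's left edge has moved to where neutral predicts it. Now I go round to its left side.

>>> drive_tool(
  rows=[
    {"slide": [0, -2, 0], "angular": [0, 0, 0], "fingers": 255},
    {"slide": [5.5, -2, 0], "angular": [0, 0, -0.3], "fingers": 255},
    {"slide": [5.5, 2.7, 0], "angular": [0, 0, -0.3], "fingers": 255},
    {"slide": [5.5, 2.7, 0], "angular": [0, 0, -0.3], "fingers": 255},
    {"slide": [5.5, 2.7, 0], "angular": [0, 0, -0.3], "fingers": 255},
  ],
)

```text
t: 5.28
ee_pos: [0.4662, 0.1334, 0.1703]
tool_rot: [[-0.245, 0.97, -0.001], [0.97, 0.245, -0.0], [0.0, -0.001, -1.0]]
ft_force: [-0.6, -0.9, 0.1]
finger_gap: 0.001
```

```bash
python3 -c "
from h import *
go([0,0,.17])"; python3 knob.py k3
```

```text
t 5.28 loc mm [1.000e-01 8.520e+01 1.703e+02] F loc [-0.8 -0.7  0.1] gap 0.001 tilt [-0.05 -0.   -0.06]
slide [-8.52 -0.    0.03]
t 5.28 loc mm [1.000e-01 8.520e+01 1.703e+02] F loc [-0.8 -0.7  0.1] gap 0.001 tilt [-0.05 -0.   -0.06]
slide [-5.53 -3.36 -1.97]
```

View pics/k3.png

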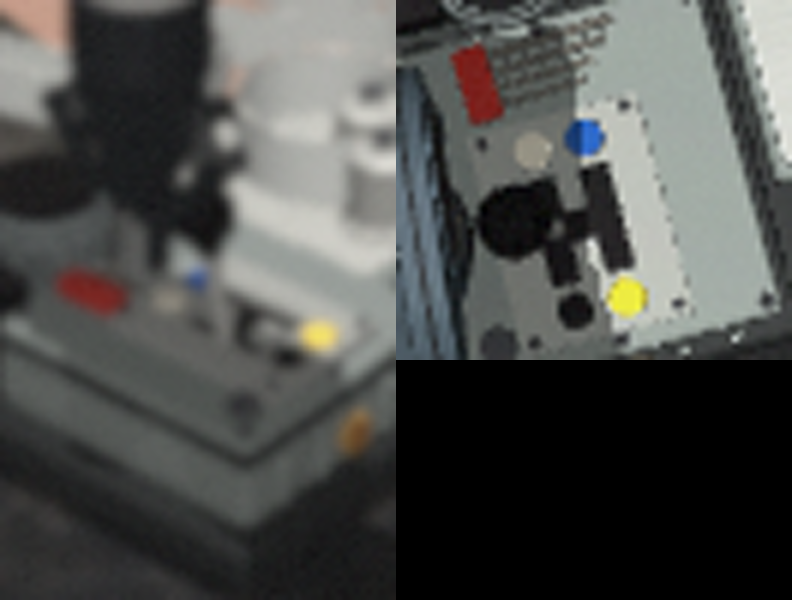

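The top half shows the knob clear at (517,222), with the stem near the middle of the H's left slot. I check it against the neutral prediction.

Run:
```python
from knob import *
for lx in(-.05,0,.05):print(lx,((proj("top",kn((lx,-.187)))-[265,215]+.5)*6-.5+[396,0]).round(1))
```

```text
-0.05 [521.7 244.5]
0 [517.6 229.2]
0.05 [513.5 213.9]
```

>>> drive_tool(
  rows=[
    {"slide": [-2, 0.1, 0], "angular": [0, 0, 0], "fingers": 255},
    {"slide": [-3, 0.1, 0], "angular": [0, 0, 0], "fingers": 255},
    {"slide": [-4, 0.1, 0], "angular": [0, 0, 0], "fingers": 255},
    {"slide": [-5, 0.1, 0], "angular": [0, 0, 0], "fingers": 255},
    {"slide": [-6, 0.1, 0], "angular": [0, 0, 0], "fingers": 255},
    {"slide": [-6, 0.1, 0], "angular": [0, 0, 0], "fingers": 255},
  ],
)

```text
t: 6.12
ee_pos: [0.4821, 0.0746, 0.1703]
tool_rot: [[-0.244, 0.97, -0.0], [0.97, 0.244, -0.001], [-0.001, -0.001, -1.0]]
ft_force: [0.7, 0.5, -0.2]
finger_gap: -0.006
```

```bash
python3 -c "
from h import *
go([0,0,.17])"
```

```text
t 6.12 loc mm [  1.1  24.3 170.3] F loc [ 0.8  0.3 -0.2] gap -0.006 tilt [-0.03  0.04 -0.14]
slide [-2.43 -0.1   0.03]
```

>>> drive_tool(
  rows=[
    {"slide": [-1, 0, 0], "angular": [0, 0, 0], "fingers": 255},
    {"slide": [-1.8, 0, 0], "angular": [0, 0, 0], "fingers": 255},
    {"slide": [-2.4, 0, 0], "angular": [0, 0, 0], "fingers": 255},
    {"slide": [-2.4, 0, 0], "angular": [0, 0, 0], "fingers": 255},
  ],
)

```text
t: 6.62
ee_pos: [0.4878, 0.0517, 0.1701]
tool_rot: [[-0.244, 0.97, -0.001], [0.97, 0.244, -0.0], [-0.0, -0.001, -1.0]]
ft_force: [-0.6, 0.0, -0.3]
finger_gap: 0.004
```

```bash
python3 knob.py k4
python3 - <<'E'
from knob import *
for lx,ly in((0,-.187),(0,.1),(0,.19),(0,.22),(-.05,.19)):
    print(lx,ly,((proj("scene",kn((lx,ly)))-[270,200]+.5)*6-.5).round(0))
E
```

```text
t 6.62 loc mm [  1.    0.7 170.1] F loc [-0.6  0.2 -0.3] gap 0.004 tilt [-0.04  0.02 -0.11]
slide [ 2.92 -3.46 -1.98]
0 -0.187 [208. 218.]
0 0.1 [264. 181.]
0 0.19 [280. 174.]
0 0.22 [286. 172.]
-0.05 0.19 [291. 179.]
```

View pics/k4.png

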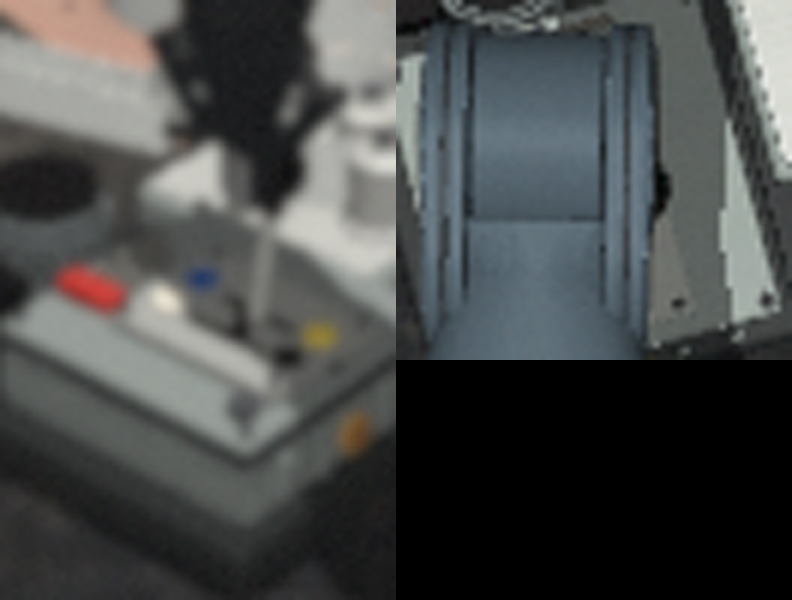

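The lever is over on the right: the stem runs from (272,215) to (262,315), and in the top half the knob's right edge is at (668,190), about 5 mm short of the slot's centre. I push it a bit more.

>>> drive_tool(
  rows=[
    {"slide": [-0.3, 0, 0], "angular": [0, 0, 0], "fingers": 255},
    {"slide": [-0.5, 0, 0], "angular": [0, 0, 0], "fingers": 255},
    {"slide": [-0.5, 0, 0], "angular": [0, 0, 0], "fingers": 255},
  ],
)

```text
t: 7.1
ee_pos: [0.4889, 0.0475, 0.1703]
tool_rot: [[-0.245, 0.97, -0.0], [0.97, 0.245, 0.0], [0.0, -0.0, -1.0]]
ft_force: [-0.3, 1.9, -0.9]
finger_gap: -0.001
```

```bash
cat > tk.py <<'E'
from knob import *
go([0,0,.17])
g=get_image("top").max(2)
for lx,ly in((0,.16),(0,.19),(.05,.19)):
    p=proj("top",kn((lx,ly)));q=proj("top",kn((lx,ly))+.019*np.array([.24,-.97,0]));print(lx,ly,p.round(1),q.round(1))
for r in range(240,256,2):print(r,g[r,304:320])
E
python3 tk.py
```

```text
t 7.1 loc mm [  1.1  -3.7 170.3] F loc [ 0.2  1.9 -0.9] gap -0.001 tilt [-0.02 -0.01 -0.06]
slide [ 0.37 -0.11  0.03]
0 0.16 [302.8 247.9] [308.9 246.3]
0 0.19 [304.4 247.5] [310.5 245.9]
0.05 0.19 [303.7 245. ] [309.8 243.4]
240 [128  66 128 128 120  58  62  99 100 101  99  99  99 101  99  98]
242 [127  70 128 130 117  93  60  96  97  97  99  99  99  99  98 102]
244 [128  84 128 130 117  99  22  52 100  98  99  98 100  98 100  99]
246 [127  70 128 129 111  85  24  18  97  99  99  99  98  98  97  97]
248 [113  67 130 131 108  77  13  41  99  99  98  96  99  99  99 100]
250 [114  82 129 130 118  70  65  99  99  99  99  97 100 100  99 100]
252 [113  84 129 129  78  67 111 100  98  99 100  97  98  98  99 100]
254 [ 74  99 130 129  78  93 111 105  98  98  99  98 100  96  98 101]
```

The knob's right edge at 311.6 px gives ly ≈ 0.20, so the lever is in the right slot. Next I go round behind it.

>>> drive_tool(
  rows=[
    {"slide": [2.5, -0.1, 0], "angular": [0, 0, 0], "fingers": 255},
    {"slide": [3.0, 3.0, 0], "angular": [0, 0, 0], "fingers": 255},
    {"slide": [2.5, 5.2, 0], "angular": [0, 0, 0], "fingers": 255},
    {"slide": [-2.7, 5.2, 0], "angular": [0, 0, 0], "fingers": 255},
    {"slide": [-2.7, 5.2, 0], "angular": [0, 0, 0], "fingers": 255},
    {"slide": [-2.7, 5.2, 0], "angular": [0, 0, 0], "fingers": 255},
  ],
)

```text
t: 7.9
ee_pos: [0.5461, 0.0339, 0.1707]
tool_rot: [[-0.244, 0.97, 0.0], [0.97, 0.244, 0.0], [0.0, 0.0, -1.0]]
ft_force: [-0.1, 0.3, 0.3]
finger_gap: -0.001
```

```bash
python3 knob.py k5
python3 - <<'E'
from knob import *
go([-.028,-.031,.166])
g=cv2.resize(get_image("scene")[200:300,270:336].max(2),None,fx=6,fy=6,interpolation=cv2.INTER_CUBIC)
for r in range(150,215,8):print(r,g[r,220:340:5])
E
```

```text
t 7.9 loc mm [ 53.1 -30.9 170.7] F loc [-0.1  0.3  0.3] gap -0.001 tilt [ 0.01 -0.   -0.11]
slide [ 6.08 -8.68 -1.93]
t 8.0 loc mm [ 53.1 -30.2 170.8] F loc [0.4 0.5 0.3] gap -0.003 tilt [ 0.02 -0.   -0.02]
slide [-0.09 -8.11  0.47]
150 [100 114 123 125 121 112  98  79  59  39  26  23  23  24  30  44  70 105
 137 160 171 174 173 172]
158 [158 165 161 148 126 102  77  51  31  22  20  19  20  23  21  21  36  70
 111 144 164 174 176 174]
166 [193 193 186 168 138 103  68  42  24  21  20  21  21  19  20  21  30  57
  97 136 162 172 176 175]
174 [197 197 194 183 161 127  87  52  30  21  21  23  22  21  20  21  33  63
 104 140 163 174 177 175]
182 [182 189 192 191 183 160 126  89  54  34  23  20  19  18  21  29  52  89
 128 155 167 175 175 172]
190 [143 156 169 182 189 185 168 136 100  60  31  19  22  32  46  65  92 125
 153 167 173 176 176 174]
198 [110 119 134 154 173 186 184 165 133  89  45  23  32  60  92 120 143 159
 168 174 175 176 175 172]
206 [ 96  98 106 118 139 162 174 169 146 106  65  46  61  98 135 164 180 186
 187 187 186 186 183 176]
214 [ 86  85  89  96 106 124 144 154 147 124  99  94 113 144 171 189 197 199
 199 199 198 198 196 184]
```

>>> drive_tool(
  rows=[
    {"slide": [-0.1, -2, 0.3], "angular": [0, 0, 0], "fingers": 255},
    {"slide": [-0.1, -3, 0.5], "angular": [0, 0, 0], "fingers": 255},
    {"slide": [-0.1, -4, 0.5], "angular": [0, 0, 0], "fingers": 255},
    {"slide": [-0.1, -5, 0.5], "angular": [0, 0, 0], "fingers": 255},
    {"slide": [-0.1, -6, 0.5], "angular": [0, 0, 0], "fingers": 255},
    {"slide": [-0.1, -7, 0.5], "angular": [0, 0, 0], "fingers": 255},
    {"slide": [-0.1, -7.3, 0.5], "angular": [0, 0, 0], "fingers": 255},
    {"slide": [-0.1, -7.3, 0.5], "angular": [0, 0, 0], "fingers": 255},
  ],
)

```text
t: 9.05
ee_pos: [0.476, 0.0152, 0.1657]
tool_rot: [[-0.245, 0.97, 0.001], [0.97, 0.245, 0.0], [-0.0, 0.001, -1.0]]
ft_force: [2.4, 0.3, -0.7]
finger_gap: -0.001
```

```bash
python3 -c "
from h import *
go([-.028,-.031,.166])"
```

```text
t 9.05 loc mm [-19.4 -31.8 165.7] F loc [ 2.4 -0.3 -0.7] gap -0.001 tilt [ 0.07  0.01 -0.07]
slide [ 0.08 -0.86 -0.03]
```

>>> drive_tool(
  rows=[
    {"slide": [0, -0.4, 0], "angular": [0, 0, 0], "fingers": 255},
    {"slide": [0, -0.6, 0], "angular": [0, 0, 0], "fingers": 255},
    {"slide": [0, -0.7, 0], "angular": [0, 0, 0], "fingers": 255},
    {"slide": [0, -0.8, 0], "angular": [0, 0, 0], "fingers": 255},
    {"slide": [0, -0.8, 0], "angular": [0, 0, 0], "fingers": 255},
  ],
)

```text
t: 9.68
ee_pos: [0.4716, 0.014, 0.1664]
tool_rot: [[-0.245, 0.969, 0.008], [0.969, 0.245, 0.002], [-0.0, 0.008, -1.0]]
ft_force: [9.8, 2.9, -3.4]
finger_gap: 0.002
```

```bash
python3 -c "
from h import *
go([-.028,-.031,.166])"
```

```text
t 9.68 loc mm [-24.  -31.9 166.4] F loc [10.2  0.4 -3.4] gap 0.002 tilt [ 0.48  0.   -0.03]
slide [ 0.09 -0.4   0.04]
```

The force rose to 10 N at the expected end of travel, so the lever is at its stop. I back off, lift and check.

>>> drive_tool(
  rows=[
    {"slide": [0, 1.5, 0], "angular": [0, 0, 0], "fingers": 255},
    {"slide": [0, 3.5, 0], "angular": [0, 0, 0], "fingers": 255},
    {"slide": [0, 3.5, -5], "angular": [0, 0, 0], "fingers": 255},
    {"slide": [-5, 3, -10], "angular": [0, 0, 0], "fingers": 255},
    {"slide": [-11, 0, -10], "angular": [0, 0, 0], "fingers": 255},
    {"slide": [-17.8, -1.9, -10], "angular": [0, 0, 0], "fingers": 255},
    {"slide": [-17.8, -1.9, -10], "angular": [0, 0, 0], "fingers": 255},
    {"slide": [-17.8, -1.9, -10], "angular": [0, 0, 0], "fingers": 255},
  ],
)

```text
t: 10.68
ee_pos: [0.4922, -0.1646, 0.2649]
tool_rot: [[-0.243, 0.97, -0.002], [0.97, 0.243, 0.001], [0.002, -0.002, -1.0]]
ft_force: [0.4, 0.6, -0.2]
finger_gap: -0.001
```

```bash
python3 knob.py k6
python3 - <<'E'
from knob import *
go([-.0433,-.2101,.20])
for lx in(-.25,-.29,-.322):print(lx,((proj("scene",kn((lx,.19)))-[270,200]+.5)*6-.5).round(0),((proj("top",kn((lx,.19)))-[265,215]+.5)*6-.5+[396,0]).round(0))
E
```

```text
t 10.68 loc mm [ -48.  -210.1  264.9] F loc [ 0.5  0.5 -0.2] gap -0.001 tilt [-0.11 -0.1  -0.2 ]
slide [24.    1.38  7.53]
t 10.78 loc mm [ -47.  -208.4  265.3] F loc [-0.2 -0.7 -0.2] gap 0.001 tilt [-0.05 -0.09 -0.01]
slide [-0.18  0.38  6.52]
-0.25 [335. 206.] [655. 274.]
-0.29 [344. 213.] [658. 286.]
-0.322 [351. 218.] [661. 295.]
```

View pics/k6.png

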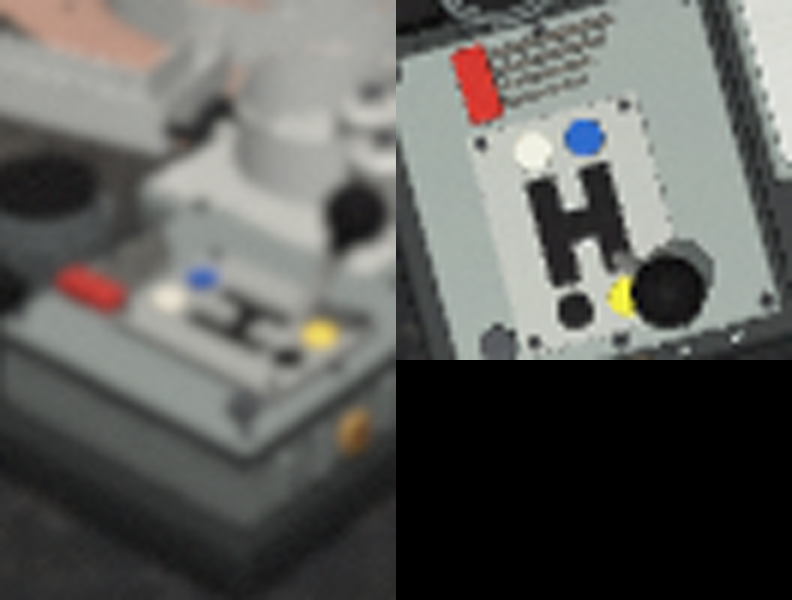

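The H is clear, with the knob in the yellow slot at top (668,290) and scene (356,212), close to the home prediction. I measure it to sub-pixel before pressing start.

Run:
```python
from knob import *
o={}
for n,(x,y,w,h) in {"top":(300,250,22,25),"scene":(320,226,16,18)}.items():
    g=get_image(n).max(2)
    m=(g[y:y+h,x:x+w]<(38 if n=="top" else 50)).astype(np.uint8)
    k,l,st,c=cv2.connectedComponentsWithStats(m);i=1+np.argmax(st[1:,4]);o[n]=c[i]+[x,y];print(n,st[i],o[n])
for w in((1,0),(0,1),(1,1)):
    q=least_squares(lambda a:np.r_[(proj("top",kn(a))-o["top"])*w[0],(proj("scene",kn(a))-o["scene"])*w[1]],[-.3,.19]);print(w,q.x,q.fun)
```

```text
top [  4   8  12  11 104] [309.875      263.03846154]
scene [ 5  5  9 10 59] [328.71186441 235.50847458]
(1, 0) [-0.31453025  0.21435391] [ 0.  0. -0. -0.]
(0, 1) [-0.31789985  0.21955986] [ 0.00000000e+00  0.00000000e+00 -4.83169060e-12  1.62572178e-11]
(1, 1) [-0.31657142  0.21592502] [ 0.10499966  0.07372543 -0.14526256  0.00541765]
```

The fit gives lx ≈ −0.317 and ly ≈ +0.216, both at their ends within the error, so the lever is home. Now I go down on the green button.

>>> drive_tool(
  rows=[
    {"slide": [-0.1, 0.3, 4], "angular": [0, 0, 0], "fingers": 255},
    {"slide": [-0.1, 0.3, 8], "angular": [0, 0, 0], "fingers": 255},
    {"slide": [-0.1, 0.3, 8.5], "angular": [0, 0, 0], "fingers": 255},
    {"slide": [-0.1, 0.3, 8.8], "angular": [0, 0, 0], "fingers": 255},
    {"slide": [-0.1, 0.3, 8.8], "angular": [0, 0, 0], "fingers": 255},
  ],
)

```text
t: 11.5
ee_pos: [0.4973, -0.1643, 0.1796]
tool_rot: [[-0.246, 0.969, 0.003], [0.969, 0.246, -0.001], [-0.002, 0.003, -1.0]]
ft_force: [-0.4, 0.8, 0.5]
finger_gap: -0.003
```

```bash
python3 -c "
from h import *
go([-.0435,-.210,.169])"
```

```text
t 11.5 loc mm [ -42.9 -211.1  179.6] F loc [-0.2  0.8  0.5] gap -0.003 tilt [ 0.15  0.12 -0.02]
slide [ 0.11 -0.06  1.06]
```

>>> drive_tool(
  rows=[
    {"slide": [0.1, 0, 0.3], "angular": [0, 0, 0], "fingers": 255},
    {"slide": [0.1, 0, 0.5], "angular": [0, 0, 0], "fingers": 255},
    {"slide": [0.1, 0, 0.5], "angular": [0, 0, 0], "fingers": 255},
  ],
)

```text
t: 11.88
ee_pos: [0.4959, -0.1633, 0.1726]
tool_rot: [[-0.245, 0.97, 0.0], [0.97, 0.245, -0.0], [-0.0, 0.0, -1.0]]
ft_force: [-0.1, -0.2, 0.1]
finger_gap: 0.0
```

```bash
python3 -c "
from h import *
go([-.0435,-.210,.169])"
```

```text
t 11.88 loc mm [ -44.  -209.7  172.6] F loc [-0.2 -0.1  0.1] gap 0.0 tilt [ 0.    0.   -0.07]
slide [-0.03  0.05  0.36]
```

>>> drive_tool(
  rows=[
    {"slide": [0, 0, 0.2], "angular": [0, 0, 0], "fingers": 255},
    {"slide": [0, 0, 0.4], "angular": [0, 0, 0], "fingers": 255},
    {"slide": [0, 0, 0.4], "angular": [0, 0, 0], "fingers": 255},
  ],
)

```text
t: 12.25
ee_pos: [0.4957, -0.1632, 0.1682]
tool_rot: [[-0.245, 0.97, -0.001], [0.97, 0.245, 0.0], [0.0, -0.001, -1.0]]
ft_force: [-1.2, 0.6, -0.6]
finger_gap: 0.002
```

>>> drive_tool(
  rows=[
    {"slide": [0, 0, 0.3], "angular": [0, 0, 0], "fingers": 255},
    {"slide": [0, 0, 0.5], "angular": [0, 0, 0], "fingers": 255},
    {"slide": [0, 0, 0.5], "angular": [0, 0, 0], "fingers": 255},
  ],
)

```text
t: 12.62
ee_pos: [0.4957, -0.1632, 0.1632]
tool_rot: [[-0.245, 0.97, -0.001], [0.97, 0.245, 0.0], [0.0, -0.0, -1.0]]
ft_force: [0.2, -0.9, -0.1]
finger_gap: 0.004
```

There is no contact at TCP z = 0.163, so the tips really are shorter than stated, as the pictures suggested. I carry on gently.

>>> drive_tool(
  rows=[
    {"slide": [0, 0, 0.3], "angular": [0, 0, 0], "fingers": 255},
    {"slide": [0, 0, 0.6], "angular": [0, 0, 0], "fingers": 255},
    {"slide": [0, 0, 0.6], "angular": [0, 0, 0], "fingers": 255},
  ],
)

```text
t: 13.0
ee_pos: [0.4956, -0.1631, 0.1571]
tool_rot: [[-0.245, 0.97, -0.001], [0.97, 0.245, 0.0], [0.0, -0.001, -1.0]]
ft_force: [0.2, 0.3, 0.9]
finger_gap: 0.002
```

>>> drive_tool(
  rows=[
    {"slide": [0, 0, 0.2], "angular": [0, 0, 0], "fingers": 255},
    {"slide": [0, 0, 0.4], "angular": [0, 0, 0], "fingers": 255},
    {"slide": [0, 0, 0.4], "angular": [0, 0, 0], "fingers": 255},
  ],
)

```text
t: 13.38
ee_pos: [0.4958, -0.1632, 0.1532]
tool_rot: [[-0.245, 0.97, -0.0], [0.97, 0.245, 0.0], [0.0, -0.0, -1.0]]
ft_force: [-0.3, -0.1, 0.3]
finger_gap: -0.003
```

>>> drive_tool(
  rows=[
    {"slide": [0, 0, 0.2], "angular": [0, 0, 0], "fingers": 255},
    {"slide": [0, 0, 0.4], "angular": [0, 0, 0], "fingers": 255},
    {"slide": [0, 0, 0.4], "angular": [0, 0, 0], "fingers": 255},
  ],
)

```text
t: 13.75
ee_pos: [0.4958, -0.1632, 0.1492]
tool_rot: [[-0.245, 0.97, -0.0], [0.97, 0.245, 0.0], [0.0, -0.0, -1.0]]
ft_force: [-0.5, -0.3, -0.2]
finger_gap: -0.002
```

>>> drive_tool(
  rows=[
    {"slide": [0, 0, 0.2], "angular": [0, 0, 0], "fingers": 255},
    {"slide": [0, 0, 0.3], "angular": [0, 0, 0], "fingers": 255},
    {"slide": [0, 0, 0.3], "angular": [0, 0, 0], "fingers": 255},
  ],
)

```text
t: 14.12
ee_pos: [0.4958, -0.1632, 0.1464]
tool_rot: [[-0.245, 0.97, -0.0], [0.97, 0.245, 0.0], [0.0, -0.0, -1.0]]
ft_force: [0.5, 0.4, -0.6]
finger_gap: 0.0
```

Run:
```python
from knob import *
s=monitor.read_state();p=s["ee_pos"]
a=get_image("scene")[:,:,::-1][190:270,330:400]
b=get_image("top")[:,:,::-1][225:265,345:385]
P=np.hstack([cv2.resize(a,None,fx=7,fy=7,interpolation=cv2.INTER_CUBIC),cv2.copyMakeBorder(cv2.resize(b,None,fx=7,fy=7,interpolation=cv2.INTER_CUBIC),0,280,0,0,cv2.BORDER_CONSTANT)])
cv2.imwrite("pics/b1.png",P)
f=lambda q:((proj("scene",q)-[330,190]+.5)*7-.5).round(0)
print("TCP",f(p),"tip",f(p-[0,0,.025]),"button .150",f(wor([-.0435,-.21,.15])),"from scene green",f(wor([-.0435,-.21,.128])))
```

```text
TCP [197. 236.] tip [194. 278.] button .150 [197. 229.] from scene green [194. 266.]
```

View pics/b1.png

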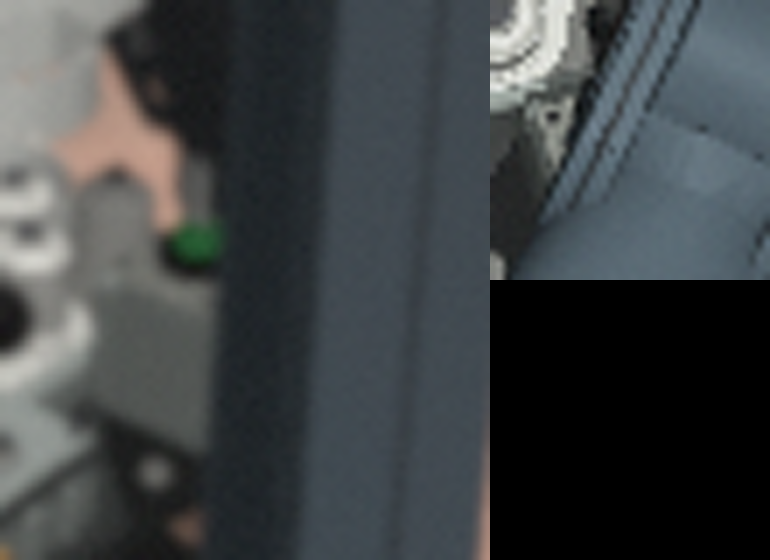

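The green button is visible at (197,240), and the shut finger above it ends near (200,218), still a few mm short of the button. I continue down in small steps.

>>> drive_tool(
  rows=[
    {"slide": [0, 0, 0.2], "angular": [0, 0, 0], "fingers": 255},
    {"slide": [0, 0, 0.3], "angular": [0, 0, 0], "fingers": 255},
    {"slide": [0, 0, 0.3], "angular": [0, 0, 0], "fingers": 255},
  ],
)

```text
t: 14.6
ee_pos: [0.4958, -0.1632, 0.1433]
tool_rot: [[-0.245, 0.97, -0.0], [0.97, 0.245, 0.0], [0.0, -0.0, -1.0]]
ft_force: [-0.2, -0.4, 0.3]
finger_gap: 0.0
```

>>> drive_tool(
  rows=[
    {"slide": [0, 0, 0.2], "angular": [0, 0, 0], "fingers": 255},
    {"slide": [0, 0, 0.3], "angular": [0, 0, 0], "fingers": 255},
    {"slide": [0, 0, 0.3], "angular": [0, 0, 0], "fingers": 255},
  ],
)

```text
t: 14.98
ee_pos: [0.4959, -0.1632, 0.1405]
tool_rot: [[-0.245, 0.97, -0.0], [0.97, 0.245, 0.0], [0.0, -0.0, -1.0]]
ft_force: [0.5, 0.0, 0.0]
finger_gap: -0.005
```

>>> drive_tool(
  rows=[
    {"slide": [0, 0, 0.2], "angular": [0, 0, 0], "fingers": 255},
    {"slide": [0, 0, 0.3], "angular": [0, 0, 0], "fingers": 255},
    {"slide": [0, 0, 0.3], "angular": [0, 0, 0], "fingers": 255},
  ],
)

```text
t: 15.35
ee_pos: [0.496, -0.1633, 0.1379]
tool_rot: [[-0.245, 0.97, 0.0], [0.97, 0.245, -0.0], [-0.0, 0.0, -1.0]]
ft_force: [-1.3, -0.3, 3.2]
finger_gap: 0.001
```

>>> drive_tool(
  rows=[
    {"slide": [0, 0, 0.1], "angular": [0, 0, 0], "fingers": 255},
    {"slide": [0, 0, 0.2], "angular": [0, 0, 0], "fingers": 255},
    {"slide": [0, 0, 0.2], "angular": [0, 0, 0], "fingers": 255},
  ],
)

```text
t: 15.72
ee_pos: [0.496, -0.1633, 0.1357]
tool_rot: [[-0.245, 0.97, 0.0], [0.97, 0.245, -0.0], [-0.0, 0.0, -1.0]]
ft_force: [-0.9, 0.6, 4.7]
finger_gap: -0.003
```

Contact began near 0.139. I press to the bottom of the travel.

>>> drive_tool(
  rows=[
    {"slide": [0, 0, 0.2], "angular": [0, 0, 0], "fingers": 255},
    {"slide": [0, 0, 0.3], "angular": [0, 0, 0], "fingers": 255},
    {"slide": [0, 0, 0.4], "angular": [0, 0, 0], "fingers": 255},
    {"slide": [0, 0, 0.4], "angular": [0, 0, 0], "fingers": 255},
  ],
)

```text
t: 16.23
ee_pos: [0.4961, -0.1633, 0.1341]
tool_rot: [[-0.245, 0.97, 0.002], [0.97, 0.245, -0.001], [-0.001, 0.001, -1.0]]
ft_force: [-3.5, 1.9, 13.1]
finger_gap: 0.001
```

It bottomed out: 13 N against a hard stop after about 6 mm. I release, rise and move clear.

>>> drive_tool(
  rows=[
    {"slide": [0, 0, -1.5], "angular": [0, 0, 0], "fingers": 255},
    {"slide": [0, 0, -5], "angular": [0, 0, 0], "fingers": 255},
    {"slide": [0, 0, -11], "angular": [0, 0, 0], "fingers": 255},
    {"slide": [-6, 0, -15], "angular": [0, 0, 0], "fingers": 255},
    {"slide": [-10, -4, -15], "angular": [0, 0, 0], "fingers": 255},
    {"slide": [-16, -8, -15], "angular": [0, 0, 0], "fingers": 255},
    {"slide": [-20, -10, -15], "angular": [0, 0, 0], "fingers": 255},
    {"slide": [-20, -10, -15], "angular": [0, 0, 0], "fingers": 255},
  ],
)

```text
t: 17.23
ee_pos: [0.4462, -0.3852, 0.2791]
tool_rot: [[-0.239, 0.971, -0.002], [0.971, 0.239, 0.001], [0.002, -0.002, -1.0]]
ft_force: [-0.5, 0.2, 0.3]
finger_gap: 0.004
```

Run:
```python
from knob import *
go([0,0,.2])
im=get_image("top");sc=get_image("scene");o={}
for n,a,(x,y,w,h) in (("top",im,(300,250,22,25)),("scene",sc,(320,226,16,18))):
    m=(a.max(2)[y:y+h,x:x+w]<(38 if n=="top" else 50)).astype(np.uint8)
    k,l,st,c=cv2.connectedComponentsWithStats(m);i=1+np.argmax(st[1:,4]);o[n]=c[i]+[x,y]
q=least_squares(lambda a:np.r_[proj("top",kn(a))-o["top"],proj("scene",kn(a))-o["scene"]],[-.3,.19]);print(q.x,q.fun.round(2))
# anything changed versus first top picture?
d=cv2.absdiff(cv2.cvtColor(im,cv2.COLOR_RGB2BGR),cv2.imread("pics/top0.png")).max(2)[:330]
k,l,st,c=cv2.connectedComponentsWithStats((d>40).astype(np.uint8));print([s.tolist() for s in st[1:] if s[4]>6])
```

```text
t 17.23 loc mm [-146.8 -412.6  279.1] F loc [-0.4  0.3  0.3] gap 0.004 tilt [-0.12 -0.11 -0.39]
slide [41.35 14.41  7.96]
[-0.31587477  0.21600899] [ 0.19  0.17 -0.27 -0.05]
[[351, 213, 174, 117, 11472], [280, 251, 11, 15, 119], [301, 255, 17, 15, 176]]
```

```bash
python3 -c "
from cell import ticket
print(ticket.job_done())"
```

```text
the job is handed in; nothing more can be done
None
```

The gear lever is home in the yellow-marked slot (front end, right-hand side), and I then pressed the green start button fully in and let it go. The job was handed in at about 17 s.

**How it was done:** With the fingers shut, I pushed the lever from the front to neutral, from the left into the right-hand slot, and from behind to its end. It was never between the fingers.

**Lever:** At the end of the push the force rose to 10 N. After the start press, both cameras together put it at lever_x ≈ −0.316 and lever_y ≈ +0.216, home to within about 0.006 rad, which is about the measuring error.

**Start button:** It gave about 5–6 mm, then hit a hard stop at 13 N. I did not check its spring-back in a picture; the tool was lifted well clear and read no force.

**Other things:** The last overhead comparison showed changes only at the lever and in the area covered by the arm, so anything under the arm was not re-checked. I commanded no contact with the stop button or the loose things, and saw no unexpected forces.

**Disagreement:** The fingertips turned out not to be 25 mm ahead of the reported TCP. Going by the pictures and the contact with the start button, they were about 10 mm behind it in height. I allowed for that in the pushes and found the button by force.

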